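# Sort a sealed vial pot by its weight and seat it

### The arm

A 6-joint arm with a two-finger parallel gripper is mounted at the origin on a cart in front of the work surface, level with it; the furniture and walls round the work are solid. World frame = base frame: x ahead of the robot, y to its left, z up, the work surface at z = 0. Lengths are in m, angles in rad, forces in N, time in s.
With the tool pointing down it reaches from about 0.3 to 0.825 m from the base axis. Payload 5.4 kg.
Tool frame: the origin (TCP) lies midway between the tips of the shut fingers; the grasp point (between the pads) lies 19 mm behind it; z points along the fingers, y is the line along which they close (so a half turn about z gives the same grasp; the last joint's range is limited). The gripper opens to 92 mm and grips with 3 to 60 N. Pads are 20 mm wide; open, the fingers measure 128 mm over their backs; the gripper's body (75 mm by 189 mm) begins 69 mm behind the grasp point.
Start: joints at [-0.21, 0.158, 1.597, -0, 1.386, -0.21], TCP at [0.575, -0, 0.215] pointing down, gripper open.
Joint ranges: [-2.91, 2.91], [-0.94, 2.29], [0.18, 2.7], [-1.29, 4.43], [0.17, 2.64], [-3, 3]. Speed limits (rad/s): [2.57, 2.57, 3.14, 3.14, 3.14, 3.14].

### API

Orientations are given as a rotation vector (axis times angle).
In Python, from station import arm, viewer gives the robot as it stands.
- The arm moves only by the shell command python3 -m pendant 'ROWS'. ROWS is JSON, a list of rows, each a list of 3 entries, a list of its own where there are three numbers: the shift along the tool's x, y, z in cm, then the turn, a rotation vector about the tool's x, y, z in degrees, then the opening, from 0 (shut) to 1 (fully open). In form: [[[tx, ty, tz], [rx, ry, rz], hand], ...]. A call has 1 to 12 rows; each row is the pose to reach, as a shift and turn from the pose commanded when the call began, along the tool's axes at that moment; what a row does not reach only later rows make up. A row lasts 1/8 s, in which the tool goes at most 62.5 mm and 10.7 degrees, less where a joint would pass 70% of its speed; a pose out of reach is approached as far as the arm can. A call with a gripper value outside its range is refused whole. The fingers move at their own pace and stop on an object; the grip force is fixed at half the most. Time passes only in rows, so rows that repeat a pose let the fingers close. It gives the time, the measured TCP pose, the force, the opening and the grip force at its end, in the units of the state.
- arm.observe(): the state, without advancing time (a new reading comes with each control period).
- viewer.read_camera(name): name is "scene" or "side" or "wrist"; returns a dict with "image" (384x512x3 uint8, red, green, blue), "intrinsics" (3x3 intrinsics, pixels), "xyz" and "attitude" of the camera in the world. Camera axes: x right, y down, z forward; pixel columns grow to the right and rows downward; lengths in m; the calibration is good to about 2 mm. A picture is of the moment at which its call begins. There is no depth.
- arm.finish_job(): hands the job in; it is judged then, once.
The state is a dict: "clock": time; "joints": joint angles; "joint_velocities": joint speeds; "joint_efforts": joint torques, N m; "eef_pos": TCP position; "eef_rot": TCP orientation; "force": force on the tool from outside, world axes, zero at the start; "torque": the same for the moment, N m; "opening": finger opening in m; "gripper_force": force on a finger pad.
Only numpy, scipy, OpenCV 4.12 (cv2) and the standard library are available. Lean on these libraries where they do the work, as an engineer would, in place of code of your own. Each camera call takes 0.05 s, during which the arm holds its last target. There are 200 camera calls.

### The job

The sealed steel vial pot may or may not still hold its lead liner. Lift it just clear of the worktop (no more than 3 cm) and hold it still for a good second to judge its weight, then put it upright into the matching dock: the square-footed one if it weighs 450 g or more, the round-footed one if less (within 60 g either is right). Press it down until the dock's stiff seat is fully home and feel it stop: keep 15 to 30 N on it for half a second, never more. Let go, leave the other seat up and do not disturb the petri dish, tape roll and reagent bottle.

Things in the scene. Friction and masses are not known exactly. Their poses are not given: they have to be found in the camera images.
- vial_pot: the sealed plain steel pot, an upright closed cylinder 40 mm in diameter and 90 mm tall, its lower edge chamfered 4 mm; loose on the worktop. Origin: centre of its underside, z up along the pot. Its mass is hidden, evenly spread between 150 and 750 g. Grip its side with the fingertips at least 45 mm above its underside, so that they stay above the dock's rim when it is home
- dock_square: fixed dock with a SQUARE aluminium foot (90 x 90 x 8 mm), for heavy pots: a grey upright round cup, 60 mm outside diameter, rim 58 mm above the worktop, round well 45 mm in diameter, with a white seat disc that slides stiffly inside. Origin: centre of the foot's underside, z up; the well is on the z axis
- dock_round: fixed dock with a ROUND aluminium foot (92 mm diameter, 8 mm thick), for light pots; otherwise the same cup, well and seat as dock_square. Origin: centre of the foot's underside, z up; the well is on the z axis. (A 250 mm tall fixed printer stands about 5 cm behind whichever dock is on the right; keep the gripper's long side across, along world y, there)
- seat_square (a joint): travel (m) of dock_square's seat: 0 = up (seat top 30 mm above the worktop, 28 mm below the rim), 0.010 = home (seat top 20 mm above the worktop) on a firm stop that gives less than 1 mm, so force rises steeply. Starts up to 3 mm down. Stiff friction: slides under about 10 N plus 0.6 N per cm/s, stays where left, carries the pot's weight without moving
- seat_round (a joint): travel of the seat inside dock_round, the same as seat_square. Pressing force on either seat counts the pot's own weight: it is the change of wrist force since the pot hung free
- seat_square_top (a point): centre of the top of the seat inside dock_square; moves down with it
- seat_round_top (a point): centre of the top of the seat inside dock_round; moves down with it
- reagent_bottle: bystander: plastic dropper bottle, 33 mm diameter, 78 mm tall, upright; origin at the centre of its underside
- petri_dish: bystander: round clear dish, 58 mm diameter, 12 mm tall, flat on the worktop; origin at the centre of its underside
- tape: bystander: white tape roll, 62 mm diameter, 20 mm tall, flat on the worktop; origin at the centre of its underside
- covered_microscope: fixed, not to be touched: a covered microscope, a grey box 261 x 159 mm and 340 mm tall; origin near the centre of its underside. It stands between the arm's start and the pot: retract or go over it before swinging past
- mini_centrifuge: fixed, not to be touched: small centrifuge with a domed lid, about 170 x 120 mm and 130 mm tall; origin near the centre of its underside
Things that resemble listed ones, but are neither listed nor needed, are in the scene too. Leave any blue look-alike of the vial_pot alone.

How it is judged:
On the way, in this order (a step that is already met when the one before it is completed fails the run):
1. the pot is held still, upright, just clear of the worktop (2 to 35 mm) for half a second, touching nothing but the fingers (height (world z) of vial_pot between 0.002 and 0.035 m and linear speed of vial_pot below 0.02 m/s and angle between vial_pot's own z axis and vertical below 0.15 rad and contact force between vial_pot and the fingers above 1 N and contact force between vial_pot and dock_square below 0.05 N and contact force between vial_pot and dock_round below 0.05 N), for 0.5 s.
2. the pot is pressed on a seat that is home, with at least 14 N for 0.2 s (((value of joint seat_square above 0.0085 m and horizontal distance between vial_pot and seat_square_top below 0.005 m and contact force between vial_pot and dock_square above 14 N) or (value of joint seat_round above 0.0085 m and horizontal distance between vial_pot and seat_round_top below 0.005 m and contact force between vial_pot and dock_round above 14 N))), for 0.2 s.
At the end, for the whole second after the job is handed in: pot released, upright (0.1 rad), at rest on the right dock's seat: dock_square if it rests there with over 3.83 N (390 g), dock_round if under 5.0 N (510 g), between them either; that seat home (joint over 0.0085 m), the other seat still up (under 0.005 m) (linear speed of vial_pot below 0.01 m/s and angle between vial_pot's own z axis and vertical below 0.1 rad and ((horizontal distance between vial_pot and seat_square_top below 0.005 m and distance between vial_pot and seat_square_top below 0.006 m and value of joint seat_square above 0.0085 m and value of joint seat_round below 0.005 m and contact force between vial_pot and dock_square above 3.83 N) or (horizontal distance between vial_pot and seat_round_top below 0.005 m and distance between vial_pot and seat_round_top below 0.006 m and value of joint seat_round above 0.0085 m and value of joint seat_square below 0.005 m and contact force between vial_pot and dock_round below 5 N))); the robot touches nothing.
It fails at once if the pot is pressed on a dock with more than 30 N (contact force between vial_pot and dock_square above 30 N or contact force between vial_pot and dock_round above 30 N).
It fails at once if a bystander (reagent bottle, petri dish, tape roll) is moved more than 2 cm (distance of any of reagent_bottle, petri_dish, tape from where it was at the start of the episode above 0.02 m).
It also fails if it takes over 54 s, if anything falls off the work surface, if the arm or the gripper's body presses on something with over 40 N, if the wrist force passes 120 N, or if a joint passes its speed limit or range.

## Working session

There is one attempt and no reset: what is moved stays moved. The work goes in short steps, Python scripts to look and compute and a shell command to move; the robot and the scene stay as the last step left them, time stands still between calls to the robot, and variables do not carry over. Pictures are saved under pics/ and viewed, at most 10 in all, crops included, and the job is handed in when it is done.

```bash
ls; mkdir -p pics
cat > h.py <<'E'
import numpy as np,cv2
from scipy.spatial.transform import Rotation as R
from station import arm,viewer
def cam(n,f=None):
    c=viewer.read_camera(n)
    if f: cv2.imwrite('pics/'+f,c['image'][:,:,::-1])
    return c
def rot(c):
    a=np.array(c['attitude'],float)
    return a if a.shape==(3,3) else R.from_rotvec(a).as_matrix()
def ray(c,u,v):
    d=rot(c)@np.linalg.solve(np.array(c['intrinsics']),[u,v,1.]);return np.array(c['xyz']),d
def plane(c,u,v,z):
    o,d=ray(c,u,v);return o+d*(z-o[2])/d[2]
def proj(c,p):
    q=np.array(c['intrinsics'])@(rot(c).T@(np.array(p)-c['xyz']));return q[:2]/q[2]
E
python3 - <<'E'
from h import *
for n in ['scene','side','wrist']:
    c=cam(n,n+'0.png');print(n,c['xyz'],c['attitude'],np.array(c['intrinsics']).tolist())
    import pickle;pickle.dump(c,open(n+'0.pkl','wb'))
print(arm.observe())
a=[cv2.imread(f'pics/{n}0.png') for n in ['scene','side']]
E
```

```text
pics
scene [-0.04255121 -0.70066406  0.72477092] [-2.1547677   0.80564287 -0.38758064] [[371.05554058246975, 0.0, 256.40057641600373], [0.0, 371.05554058246975, 191.51813898878802], [0.0, 0.0, 1.0]]
side [-0.07192339 -0.4909635   1.28622478] [-2.39178919  1.18622099 -0.30835516] [[425.6297780748984, 0.0, 250.5604551424082], [0.0, 425.6297780748984, 191.02086546213178], [0.0, 0.0, 1.0]]
wrist [0.57513311 0.08460691 0.38363187] [ 2.84242010e+00  1.15480153e-03 -3.68054738e-03] [[268.3664581695261, 0.0, 254.44501007144234], [0.0, 268.3664581695261, 186.8411924778934], [0.0, 0.0, 1.0]]
{'clock': 0.15, 'joints': array([-2.10072576e-01,  1.58918150e-01,  1.59789464e+00, -3.37739966e-05,
        1.38620732e+00, -2.10068513e-01]), 'joint_velocities': array([-0.0008218 , -0.00133974, -0.00291615,  0.00060005,  0.00074357,
       -0.00026394]), 'joint_efforts': array([ 3.99315013e-04, -3.85916662e+01, -3.22434962e+01,  7.02334754e-02,
        3.51220253e-02, -9.48688057e-05]), 'eef_pos': array([5.74529857e-01, 8.39341750e-05, 2.13861518e-01]), 'eef_rot': array([-2.22060480e+00, -2.22060959e+00,  1.26329765e-03]), 'force': array([-0.00281442, -0.38713671,  0.72492628]), 'torque': array([ 0.03750832, -0.00479069,  0.04711486]), 'gripper_force': 0.0, 'opening': 0.09181081718869179}
```

View pics/scene0.png

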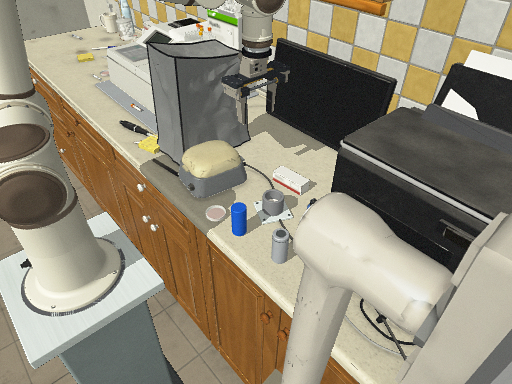

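View pics/side0.png

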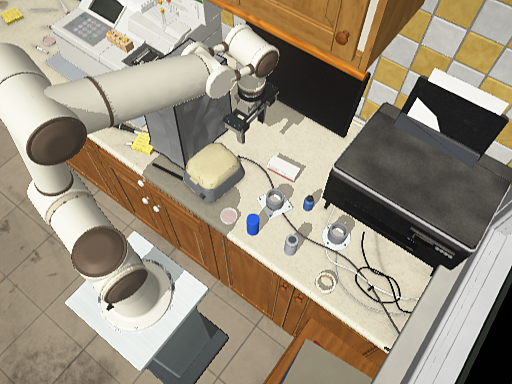

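The side view shows the docks near (274,200) and (338,232), the steel pot at (291,244), the blue look-alike at (253,224), the dish at (229,215), the bottle at (308,203) and the tape at (326,281). I'll zoom in next.

Run:
```python
from h import *
a=cv2.imread('pics/side0.png')[180:300,210:370]
cv2.imwrite('pics/crop.png',cv2.resize(a,None,fx=5,fy=5,interpolation=cv2.INTER_CUBIC))
```

```text
(no output)
```

View pics/crop.png

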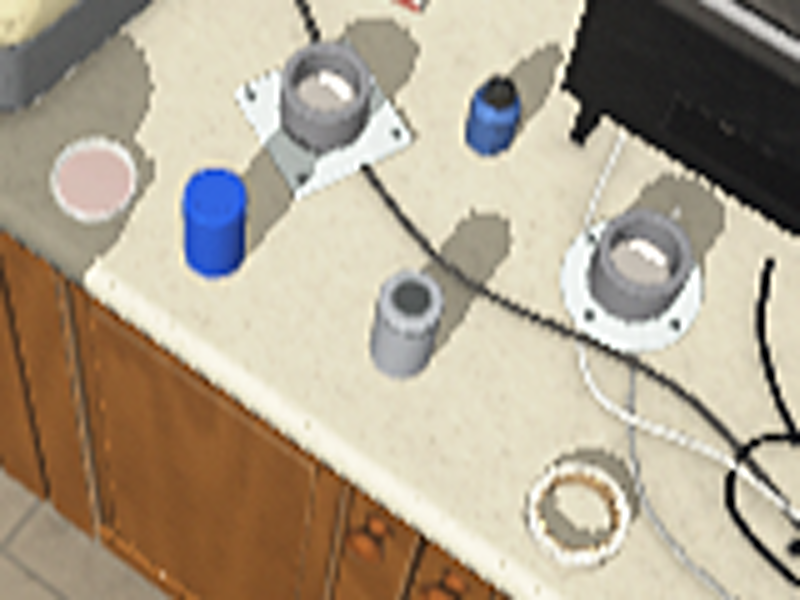

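```bash
cat > m.py <<'E'
from h import *
import pickle
from scipy.optimize import least_squares
c=pickle.load(open('side0.pkl','rb'));im=c['image'];h=cv2.cvtColor(im,cv2.COLOR_RGB2HSV).astype(int)
k=lambda x,y:(210+(x+.0)/5,180+y/5)
for n,(x,y),z in [('pot top',(410,300),.09),('sq rim',(326,88),.058),('rd rim',(642,256),.058),('petri',(94,178),.006),('tape',(579,512),.02),('bottle top',(500,88),.078),('blue top',(216,192),.09),('sq foot',(323,120),.008),('rd foot',(632,285),.008)]:
    print(n,plane(c,*k(x,y),z).round(4))
# masks: grey cylinder blobs
m=((h[:,:,1]<45)&(h[:,:,2]<185)&(h[:,:,2]>60)&(abs(im.astype(int)[:,:,0]-im[:,:,2])<25)&(im[:,:,2].astype(int)>=im[:,:,0]-3)).astype(np.uint8)
n,l,s,ce=cv2.connectedComponentsWithStats(m)
for i in range(1,n):
    if s[i,4]>60 and 210<ce[i,0]<370 and 180<ce[i,1]<300: print(s[i],ce[i])
E
python3 m.py
```

```text
pot top [ 0.3995 -0.2904  0.09  ]
sq rim [ 0.502  -0.1565  0.058 ]
rd rim [ 0.5247 -0.3841  0.058 ]
petri [ 0.3772 -0.0589  0.006 ]
tape [ 0.3749 -0.4393  0.02  ]
bottle top [ 0.5605 -0.2512  0.078 ]
blue top [ 0.3861 -0.1536  0.09  ]
sq foot [ 0.5042 -0.1556  0.008 ]
rd foot [ 0.5276 -0.3854  0.008 ]
[263 188  24  30 330] [273.7        201.65757576]
[327 222  22  23 281] [337.12099644 233.01423488]
[288 235   9   9  61] [291.90163934 239.26229508]
[284 242  14  13 111] [289.74774775 248.9009009 ]
```

Run:
```python
from h import *
import pickle
c=pickle.load(open('scene0.pkl','rb'))
for uv in [(150,42),(190,62),(238,43),(248,137)]: print(uv,plane(c,*uv,.34).round(3),plane(c,*uv,0).round(3))
for uv in [(175,160)]:print(plane(c,*uv,0))
print('centrifuge',[plane(c,*uv,z).round(3) for uv,z in [((185,185),0),((207,197),0),((245,180),0),((213,145),.13)]])
s=pickle.load(open('side0.pkl','rb'))
print([plane(s,*uv,0).round(3) for uv in [(188,178),(216,202),(243,180)]])
print('tcp in scene',proj(c,[.575,0,.214]),proj(s,[.575,0,.214]))
cv2.imwrite('pics/crop2.png',cv2.resize(cv2.imread('pics/scene0.png')[20:200,110:310],None,fx=4,fy=3.3333,interpolation=cv2.INTER_CUBIC))
```

```text
(150, 42) [0.484 0.388 0.34 ] [0.949 1.351 0.   ]
(190, 62) [0.487 0.174 0.34 ] [0.955 0.946 0.   ]
(238, 43) [0.686 0.21  0.34 ] [1.329 1.014 0.   ]
(248, 137) [ 0.358 -0.224  0.34 ] [0.713 0.196 0.   ]
[0.43146614 0.24431416 0.        ]
centrifuge [array([0.384, 0.11 , 0.   ]), array([0.402, 0.019, 0.   ]), array([0.541, 0.008, 0.   ]), array([0.471, 0.068, 0.13 ])]
[array([0.407, 0.149, 0.   ]), array([0.393, 0.01 , 0.   ]), array([ 0.518, -0.01 ,  0.   ])]
tcp in scene [255.45080647 116.68607133] [250.65330786 130.97142787]
```

View pics/crop2.png

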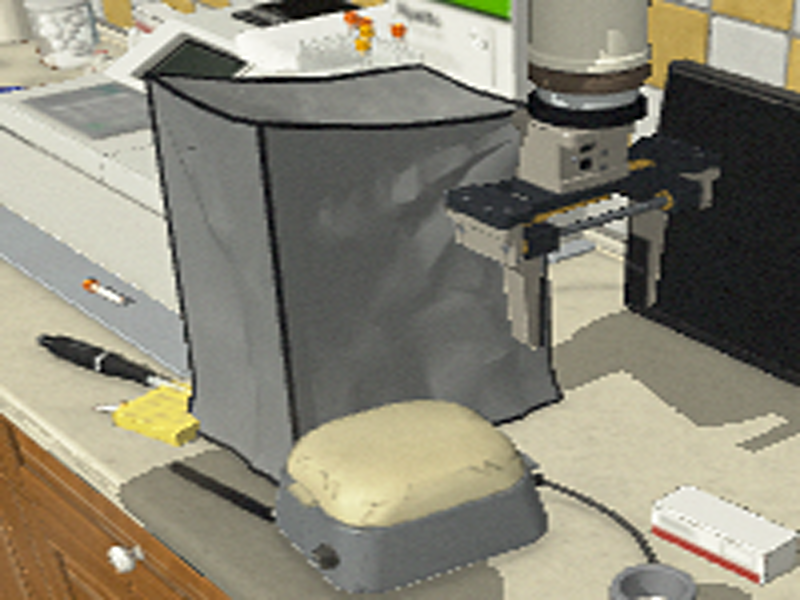

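View pics/wrist0.png

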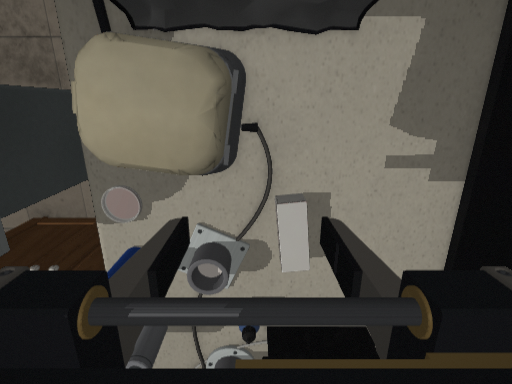

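The wrist view shows both docks and the dish, with the pot at lower left behind the finger. The microscope box stands at x 0.45–0.72, y > 0.17, so moving towards -y goes away from it. I'll move above the pot, turning -90° so the fingers close along y.

```bash
python3 -m pendant '[[[-2.5,-1.5,-0.5],[0,0,-8],1],[[-5,-3,-1],[0,0,-16],1],[[-8,-5,-1],[0,0,-24],1],[[-11,-7,-1],[0,0,-32],1],[[-14,-9,-1],[0,0,-40],1],[[-17,-11,-1],[0,0,-48],1],[[-20,-13,-1],[0,0,-57],1],[[-23,-15,-1],[0,0,-66],1],[[-26,-16.5,-1],[0,0,-75],1],[[-28,-17.2,-1],[0,0,-83],1],[[-29,-17.5,-1],[0,0,-90],1],[[-29,-17.5,-1],[0,0,-90],1]]'
python3 -m pendant '[[[0,0,0],[0,0,0],1],[[0,0,0],[0,0,0],1],[[0,0,0],[0,0,0],1],[[0,0,0],[0,0,0],1]]'
python3 - <<'E'
from h import *
import pickle
o=arm.observe();print(o['joints'].round(3),o['eef_pos'].round(4),R.from_rotvec(o['eef_rot']).as_matrix().round(3).tolist())
c=cam('wrist','wrist1.png');pickle.dump(c,open('wrist1.pkl','wb'));print(c['xyz'])
for p in [(.4,-.29,.09),(.4,-.29,0),(.525,-.384,.058),(.502,-.1565,.058)]:print(proj(c,p))
E
```

```text
clock: 1.65
eef_pos: [0.3996, -0.2904, 0.2243]
eef_rot: [-0.004, -3.141, -0.001]
force: [0.3, 0.1, -1.2]
opening: 0.0919
gripper_force: 0.0
clock: 2.15
eef_pos: [0.4001, -0.2898, 0.2246]
eef_rot: [-0.0, 3.142, -0.0]
force: [0.2, -0.5, -0.1]
opening: 0.0919
gripper_force: 0.0
[-0.872 -0.062  1.806  0.     1.398 -2.443] [ 0.4001 -0.2898  0.2246] [[-1.0, -0.0, 0.0], [-0.0, 1.0, -0.0], [-0.0, -0.0, -1.0]]
[ 0.31653146 -0.28921482  0.3944978 ]
[253.61491142 178.38312551]
[253.76306367 162.47496655]
[187.82813674 256.9586706 ]
[348.91383692 242.5722522 ]
```

View pics/wrist1.png

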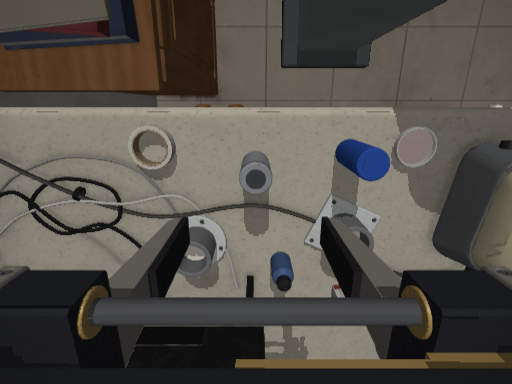

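The pot top is at (257,179), as predicted within 4 px (about 4 mm in y), so the grasp is good. Round dock is at (200,250), square at (350,235). I'll descend and grip.

```bash
python3 -m pendant '[[[0,0.2,3],[0,0,0],1],[[0,0.2,7],[0,0,0],1],[[0,0.2,11],[0,0,0],1],[[0,0.2,14],[0,0,0],1],[[0,0.2,16],[0,0,0],1],[[0,0.2,17],[0,0,0],1],[[0,0.2,17],[0,0,0],1],[[0,0.2,17],[0,0,0],1]]'
python3 -m pendant '[[[0,0,0],[0,0,0],0.7],[[0,0,0],[0,0,0],0.6],[[0,0,0],[0,0,0],0.5],[[0,0,0],[0,0,0],0.4],[[0,0,0],[0,0,0],0.3],[[0,0,0],[0,0,0],0.2],[[0,0,0],[0,0,0],0.2],[[0,0,0],[0,0,0],0.2],[[0,0,0],[0,0,0],0.2],[[0,0,0],[0,0,0],0.2]]'
python3 -c "
from h import *
o=arm.observe();print(o['force'],o['torque'],o['eef_pos'],o['joint_efforts'],o['opening'],o['gripper_force'])"
```

```text
clock: 3.2
eef_pos: [0.4006, -0.2887, 0.0556]
eef_rot: [-0.0, 3.14, -0.002]
force: [-0.4, 0.4, -0.3]
opening: 0.0919
gripper_force: 0.0
clock: 4.45
eef_pos: [0.4, -0.2882, 0.0546]
eef_rot: [0.0, 3.142, -0.001]
force: [0.1, -1.8, -0.4]
opening: 0.0395
gripper_force: 30.0
[ 0.11557042 -1.84795717 -0.44542357] [-0.18966364 -0.05560131  0.02582688] [ 0.40000792 -0.28817809  0.05462206] [ 6.38730526e-01 -3.30141306e+01 -2.68644208e+01  2.37720441e-01
  4.52858862e-01  3.14543839e-03] 0.03947584935770216 29.9871821605484
```

```bash
python3 -m pendant '[[[0,0,-0.5],[0,0,0],0.2],[[0,0,-1],[0,0,0],0.2],[[0,0,-1.5],[0,0,0],0.2],[[0,0,-1.8],[0,0,0],0.2],[[0,0,-1.8],[0,0,0],0.2],[[0,0,-1.8],[0,0,0],0.2],[[0,0,-1.8],[0,0,0],0.2],[[0,0,-1.8],[0,0,0],0.2]]'
python3 - <<'E'
from h import *
import pickle
f=[]
for i in range(24):
    c=viewer.read_camera('scene' if i else 'wrist')
    if i==0: pickle.dump(c,open('wrist2.pkl','wb'));cv2.imwrite('pics/wrist2.png',c['image'][:,:,::-1])
    o=arm.observe();f.append(o['force'])
f=np.array(f);print(f.mean(0),f.std(0)/24**.5,f[:,2].round(2),o['eef_pos'],o['torque'],o['clock'])
E
```

```text
clock: 5.45
eef_pos: [0.3999, -0.2879, 0.0725]
eef_rot: [-0.0, -3.141, -0.0]
force: [-0.0, 0.6, -6.7]
opening: 0.0392
gripper_force: 30.0
[ 0.11640084  0.12906602 -6.61946177] [0.10190387 0.09501798 0.09631414] [-6.32 -7.41 -6.64 -5.81 -6.69 -6.36 -6.16 -7.28 -6.27 -6.67 -6.5  -6.36
 -7.34 -5.7  -6.85 -6.7  -6.62 -6.92 -6.23 -7.03 -6.33 -7.22 -7.33 -6.1 ] [ 0.39998802 -0.28802491  0.0726004 ] [ 0.10102328 -0.00433456  0.05560229] 6.65
```

Weight is about 6.6 N (roughly 670 g), so the square dock. I'll raise, carry above it and look.

```bash
python3 -m pendant '[[[0,0,-2],[0,0,0],0.2],[[0,0,-5],[0,0,0],0.2],[[0,0,-7.5],[0,0,0],0.2],[[0,0,-9],[0,0,0],0.2],[[-1,1.5,-9.3],[0,0,0],0.2],[[-3,4,-9.3],[0,0,0],0.2],[[-5.5,7,-9.3],[0,0,0],0.2],[[-8,10.2,-9.3],[0,0,0],0.2],[[-9.5,12.2,-9.3],[0,0,0],0.2],[[-10.3,13.2,-9.3],[0,0,0],0.2],[[-10.3,13.2,-9.3],[0,0,0],0.2],[[-10.3,13.2,-9.3],[0,0,0],0.2]]'
python3 - <<'E'
from h import *
import pickle
for n in ['scene','side','wrist']:
    c=cam(n,n+'3.png');pickle.dump(c,open(n+'3.pkl','wb'))
f=lambda n,a:cv2.resize(cv2.imread(f'pics/{n}3.png')[a[1]:a[1]+90,a[0]:a[0]+80],(266,300),interpolation=cv2.INTER_CUBIC)
w=cv2.imread('pics/wrist3.png')
cv2.imwrite('pics/c3.png',np.vstack([np.hstack([f('scene',(230,140)),f('side',(235,130)),np.zeros((300,180,3),np.uint8)]),cv2.resize(w[90:384,130:400],(712,300))]))
E
```

```text
clock: 8.15
eef_pos: [0.5024, -0.1565, 0.1653]
eef_rot: [-0.001, -3.141, 0.0]
force: [0.6, -0.9, -7.5]
opening: 0.039
gripper_force: 30.0
```

View pics/c3.png

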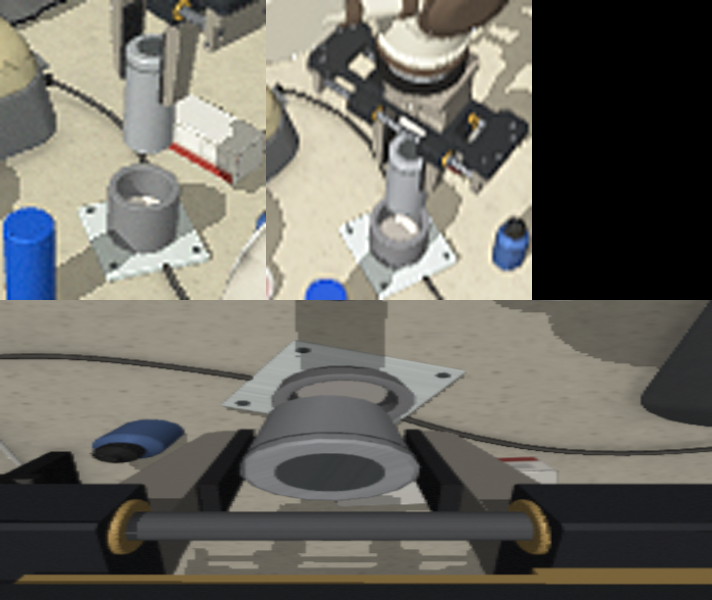

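Run:
```python
from h import *
import pickle
L=lambda n:pickle.load(open(n+'.pkl','rb'))
f=lambda x,y:(210+(x+.5)/5-.5,180+(y+.5)/5-.5)
s,w,sc,w2=L('side3'),L('wrist3'),L('scene3'),L('wrist1')
print('holes side',plane(s,*f(323.5,113),.008),'rim',plane(s,*f(326,88),.058))
g=lambda x,y:(130+(x+.5)*270/712-.5,90+(y-300+.5)*294/300-.5)
print('holes wrist',plane(w,*g(343,389.5),.008),'rim wrist',plane(w,*g(343,394),.058))
q=lambda x,y:(230+(x+.5)*80/266-.5,140+(y+.5)*.3-.5)
print('scene rim',plane(sc,*q(143.5,190),.058),'scene holes',plane(sc,*q(146.5,231),.008))
# pot in hand: top z ~ .165-.055+.09=.2
print('pot bottom scene',plane(sc,*q(148,138),.110),'pot top',plane(sc,*q(149,50),.2))
print('wrist pot top',plane(w,*g(331,470),.2),'w1 pot top',plane(w2,257,179,.09))
for a in range(2): print(proj(w,[.503,-.1535,.058]),proj(w,[.503,-.1565,.2]))
```

```text
holes side [ 0.50911836 -0.15080136  0.008     ] rim [ 0.50239799 -0.15462786  0.058     ]
holes wrist [ 0.5077557  -0.14925104  0.008     ] rim wrist [ 0.49911752 -0.15025999  0.058     ]
scene rim [ 0.50466245 -0.15488259  0.058     ] scene holes [ 0.51102367 -0.15463358  0.008     ]
pot bottom scene [ 0.5082515  -0.15343793  0.11      ] pot top [ 0.50088627 -0.15703664  0.2       ]
wrist pot top [ 0.50259713 -0.15559735  0.2       ] w1 pot top [ 0.40075089 -0.28601696  0.09      ]
[256.74194897 185.56712688] [253.63755728 257.20828643]
[256.74194897 185.56712688] [253.63755728 257.20828643]
```

Run:
```python
from h import *
import pickle
L=lambda n:pickle.load(open(n+'.pkl','rb'))
def mask(c):
    i=c['image'].astype(int);v=i.max(2);return ((v-i.min(2)<22)&(v<165)&(v>70)).astype(np.uint8)
P=[]
for n,seed,zr in [('side0',(274,211),None),('scene0',(273,215),None)]:
    c=L(n);m=mask(c)
    for z in [.05,.04,.03]:
        u,v=proj(c,[.505,-.153,z]);rw=int(round(v))
        # tangent rows: scan outwards from centre
        for r in (rw,rw+1,rw+2):
            g=c['image'][r].astype(float).mean(1)
            print(n,z,r,round(u,1),g[int(u)-16:int(u)+17].astype(int).tolist()) if z==.04 and r==rw+1 else None
c=L('wrist3');u,v=proj(c,[.505,-.153,.058]);print('wrist',u,v)
for r in (174,177,180,183):
    g=c['image'][r].astype(float).mean(1).astype(int);print(r,'L@',225,g[225:245].tolist(),'R@',274,g[274:294].tolist())
```

```text
side0 0.04 200 274.6 [250, 234, 206, 245, 239, 238, 243, 243, 113, 135, 160, 150, 159, 179, 196, 194, 195, 193, 192, 192, 192, 178, 169, 159, 149, 85, 178, 173, 166, 235, 114, 223, 223]
scene0 0.04 202 272.2 [147, 107, 155, 225, 224, 224, 162, 123, 131, 138, 138, 138, 143, 156, 153, 155, 148, 138, 141, 141, 148, 143, 126, 101, 92, 88, 82, 99, 147, 125, 130, 125, 129]
wrist 257.20088472707494 187.33554563902703
174 L@ 225 [173, 175, 177, 176, 175, 173, 170, 169, 167, 166, 147, 74, 79, 103, 103, 103, 100, 98, 96, 93] R@ 274 [111, 77, 95, 98, 98, 100, 102, 103, 96, 95, 170, 169, 169, 168, 168, 167, 166, 166, 166, 164]
177 L@ 225 [167, 166, 168, 166, 168, 170, 171, 171, 174, 171, 84, 100, 102, 102, 100, 99, 96, 85, 90, 126] R@ 274 [125, 125, 99, 87, 95, 97, 98, 100, 101, 102, 97, 152, 169, 169, 170, 170, 170, 169, 169, 169]
180 L@ 225 [161, 161, 163, 164, 166, 168, 165, 165, 161, 105, 102, 101, 101, 99, 97, 85, 57, 107, 125, 127] R@ 274 [126, 125, 116, 52, 46, 79, 96, 98, 98, 100, 100, 95, 137, 172, 172, 172, 171, 170, 169, 168]
183 L@ 225 [167, 170, 172, 170, 168, 165, 162, 159, 110, 99, 101, 101, 99, 98, 93, 47, 44, 61, 126, 125] R@ 274 [126, 125, 103, 44, 44, 46, 82, 96, 99, 99, 99, 100, 98, 150, 168, 168, 168, 170, 170, 171]
```

Run:
```python
from h import *
import pickle
c=pickle.load(open('wrist3.pkl','rb'));g=c['image'].astype(float).mean(2)
def edge(prof,th=135):  # first crossing from bright to dark
    for i in range(len(prof)-1):
        if prof[i]>=th>prof[i+1]: return i+(prof[i]-th)/(prof[i]-prof[i+1])
pts=[]
for r in range(168,190):
    l=edge(g[r,222:250]);rr=edge(g[r,298:265:-1])
    if l is not None: pts.append((222+l,r))
    if rr is not None: pts.append((298-rr,r))
for u in range(246,274,2):
    t=edge(g[148:180,u],125)
    if t is not None: pts.append((u,148+t))
print(np.round(pts,1).tolist())
e=cv2.fitEllipse(np.array(pts,np.float32));print(e,plane(c,*e[0],.058))
```

```text
[[236.5, 168.0], [281.2, 168.0], [236.4, 169.0], [281.6, 169.0], [236.3, 170.0], [282.0, 170.0], [236.2, 171.0], [282.6, 171.0], [235.6, 172.0], [282.9, 172.0], [235.4, 173.0], [283.3, 173.0], [235.2, 174.0], [283.5, 174.0], [235.1, 175.0], [283.9, 175.0], [234.6, 176.0], [284.5, 176.0], [234.4, 177.0], [284.7, 177.0], [234.3, 178.0], [285.2, 178.0], [233.7, 179.0], [285.4, 179.0], [233.5, 180.0], [285.9, 180.0], [233.4, 181.0], [296.8, 181.0], [233.2, 182.0], [296.8, 182.0], [232.5, 183.0], [296.6, 183.0], [232.4, 184.0], [295.9, 184.0], [232.3, 185.0], [295.6, 185.0], [232.3, 186.0], [293.8, 186.0], [232.4, 187.0], [293.8, 187.0], [232.4, 188.0], [293.8, 188.0], [232.3, 189.0], [293.4, 189.0]]
((266.8658752441406, 196.84249877929688), (58.5335693359375, 80.25352478027344), 137.71011352539062) [ 0.51590044 -0.14240129  0.058     ]
```

Dock centre in the wrist camera is about (260,187), i.e. (0.506, -0.150), roughly 5 mm in y from the tool. The side and scene silhouettes agree within 2 mm. I'll shift and lower towards the rim.

```bash
python3 -m pendant '[[[-0.2,0.3,0],[0,0,0],0.2],[[-0.4,0.55,0.5],[0,0,0],0.2],[[-0.4,0.55,2],[0,0,0],0.2],[[-0.4,0.55,3.5],[0,0,0],0.2],[[-0.4,0.55,4.2],[0,0,0],0.2],[[-0.4,0.55,4.2],[0,0,0],0.2],[[-0.4,0.55,4.2],[0,0,0],0.2],[[-0.4,0.55,4.2],[0,0,0],0.2]]'
python3 - <<'E'
from h import *
f=[]
for n in ['scene','side','wrist']:
    c=cam(n,n+'4.png');f.append(arm.observe()['force'])
print(arm.observe()['eef_pos'],np.mean(f,0))
f=lambda n,a:cv2.resize(cv2.imread(f'pics/{n}4.png')[a[1]:a[1]+75,a[0]:a[0]+90],(400,333),interpolation=cv2.INTER_CUBIC)
w=cv2.imread('pics/wrist4.png')
cv2.imwrite('pics/c4.png',np.vstack([np.hstack([f('scene',(230,160)),f('side',(235,155))]),cv2.resize(w[120:284,150:380],(800,260),interpolation=cv2.INTER_CUBIC)]))
E
```

```text
clock: 9.3
eef_pos: [0.5074, -0.1508, 0.1243]
eef_rot: [0.0, 3.14, -0.001]
force: [0.4, 1.3, -6.4]
opening: 0.0394
gripper_force: 30.0
[ 0.50720018 -0.15065501  0.12399164] [-0.09653831  0.22367238 -6.51086014]
```

View pics/c4.png

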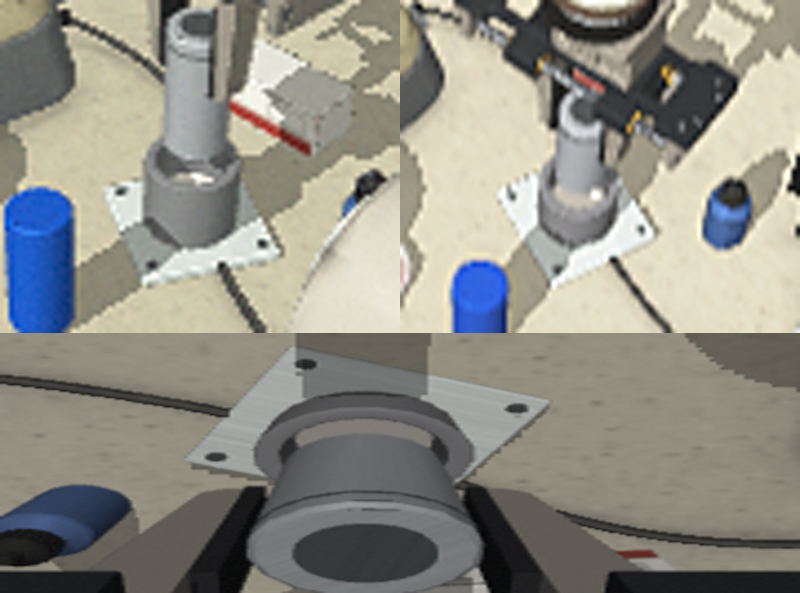

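Run:
```python
from h import *
import pickle
for n,cx,px,x0 in [('scene3',192,197,230),('side3',577.5-400,580.5-400,235)]:
    c=pickle.load(open(n+'.pkl','rb'));k=90/400
    print(n,'cup px',x0+(cx+.5)*k-.5,'pot px',x0+(px+.5)*k-.5)
    for x in (.503,.505,.507): print(x,[proj(c,[x,-.1507,z])[0].round(2) for z in (.04,.11)])
```

```text
scene3 cup px 272.8125 pot px 273.9375
0.503 [np.float64(271.1), np.float64(272.02)]
0.505 [np.float64(271.62), np.float64(272.57)]
0.507 [np.float64(272.15), np.float64(273.12)]
side3 cup px 274.55 pot px 275.225
0.503 [np.float64(273.67), np.float64(274.72)]
0.505 [np.float64(274.02), np.float64(275.09)]
0.507 [np.float64(274.38), np.float64(275.46)]
```

The pot and cup axes agree in all three views. I'll lower it into the well.

```bash
python3 -m pendant '[[[0,0,0.4],[0,0,0],0.2],[[0,0,0.8],[0,0,0],0.2],[[0,0,1.1],[0,0,0],0.2],[[0,0,1.3],[0,0,0],0.2],[[0,0,1.5],[0,0,0],0.2]]'
python3 -m pendant '[[[0,0,0.2],[0,0,0],0.2],[[0,0,0.4],[0,0,0],0.2],[[0,0,0.6],[0,0,0],0.2],[[0,0,0.6],[0,0,0],0.2]]'
```

```text
clock: 10.07
eef_pos: [0.507, -0.1505, 0.1085]
eef_rot: [0.0, 3.142, -0.0]
force: [-0.9, 0.4, -7.0]
opening: 0.0393
gripper_force: 30.0
clock: 10.58
eef_pos: [0.5068, -0.1504, 0.1024]
eef_rot: [-0.0, -3.141, -0.0]
force: [0.7, 0.1, -7.2]
opening: 0.0394
gripper_force: 30.0
```

```bash
python3 -m pendant '[[[0,0,0.3],[0,0,0],0.2],[[0,0,0.6],[0,0,0],0.2],[[0,0,0.9],[0,0,0],0.2],[[0,0,1.2],[0,0,0],0.2],[[0,0,1.2],[0,0,0],0.2]]'
python3 -m pendant '[[[0,0,0.2],[0,0,0],0.2],[[0,0,0.4],[0,0,0],0.2],[[0,0,0.6],[0,0,0],0.2],[[0,0,0.8],[0,0,0],0.2]]'
python3 -m pendant '[[[0,0,0.1],[0,0,0],0.2],[[0,0,0.2],[0,0,0],0.2]]'
```

```text
clock: 11.2
eef_pos: [0.5067, -0.1504, 0.0902]
eef_rot: [-0.0, -3.141, -0.001]
force: [-0.8, -0.2, -6.7]
opening: 0.0392
gripper_force: 30.0
clock: 11.7
eef_pos: [0.5074, -0.1506, 0.0836]
eef_rot: [-0.0, 3.141, -0.0]
force: [-2.8, 2.2, 4.6]
opening: 0.0394
gripper_force: 30.0
clock: 11.95
eef_pos: [0.5073, -0.1506, 0.0813]
eef_rot: [-0.0, 3.141, -0.0]
force: [-3.4, 1.2, 3.4]
opening: 0.039
gripper_force: 30.0
```

```bash
python3 -m pendant '[[[0,0,0.1],[0,0,0],0.2],[[0,0,0.2],[0,0,0],0.2],[[0,0,0.3],[0,0,0],0.2],[[0,0,0.4],[0,0,0],0.2]]'
python3 -m pendant '[[[0,0,0.05],[0,0,0],0.2],[[0,0,0.1],[0,0,0],0.2]]'
python3 -m pendant '[[[0,0,0.05],[0,0,0],0.2]]'
```

```text
clock: 12.45
eef_pos: [0.5072, -0.1506, 0.0766]
eef_rot: [0.0, 3.141, -0.0]
force: [-2.1, 1.5, 2.7]
opening: 0.0393
gripper_force: 30.0
clock: 12.7
eef_pos: [0.5071, -0.1506, 0.0756]
eef_rot: [0.0, 3.141, -0.0]
force: [-1.4, 1.4, 3.1]
opening: 0.0398
gripper_force: 30.0
clock: 12.82
eef_pos: [0.5071, -0.1506, 0.0752]
eef_rot: [0.0, 3.141, -0.0]
force: [-0.5, -0.2, 3.0]
opening: 0.0393
gripper_force: 30.0
```

```bash
for i in 1 2 ; do :; done; python3 -m pendant '[[[0,0,0.05],[0,0,0],0.2],[[0,0,0.05],[0,0,0],0.2]]'
python3 -m pendant '[[[0,0,0.04],[0,0,0],0.2],[[0,0,0.04],[0,0,0],0.2]]'
```

```text
clock: 13.08
eef_pos: [0.5071, -0.1506, 0.0746]
eef_rot: [0.0, 3.141, -0.0]
force: [-0.8, 1.4, 1.4]
opening: 0.0392
gripper_force: 30.0
clock: 13.32
eef_pos: [0.5072, -0.1506, 0.0746]
eef_rot: [-0.0, 3.141, -0.0]
force: [-1.7, 1.8, 5.2]
opening: 0.0392
gripper_force: 30.0
```

```bash
python3 -m pendant '[[[0,0,0.03],[0,0,0],0.2],[[0,0,0.03],[0,0,0],0.2]]'
python3 -m pendant '[[[0,0,0.02],[0,0,0],0.2],[[0,0,0.02],[0,0,0],0.2]]'
```

```text
clock: 13.58
eef_pos: [0.5072, -0.1506, 0.0745]
eef_rot: [-0.0, 3.141, -0.0]
force: [-2.0, 1.1, 7.5]
opening: 0.039
gripper_force: 30.0
clock: 13.82
eef_pos: [0.5073, -0.1507, 0.0745]
eef_rot: [0.0, 3.141, -0.0]
force: [-2.9, 2.0, 7.4]
opening: 0.0391
gripper_force: 30.0
```

```bash
python3 -m pendant '[[[0,0,0.04],[0,0,0],0.2],[[0,0,0.04],[0,0,0],0.2]]'
python3 -m pendant '[[[0,0,0.03],[0,0,0],0.2],[[0,0,0.03],[0,0,0],0.2]]'
```

```text
clock: 14.08
eef_pos: [0.5074, -0.1507, 0.0745]
eef_rot: [-0.0, 3.141, -0.0]
force: [-3.4, 2.8, 10.5]
opening: 0.0395
gripper_force: 30.0
clock: 14.32
eef_pos: [0.5074, -0.1506, 0.0745]
eef_rot: [-0.0, 3.141, -0.0]
force: [-5.2, 3.4, 12.5]
opening: 0.0394
gripper_force: 30.0
```

```bash
python3 -m pendant '[[[0,0,0.03],[0,0,0],0.2],[[0,0,0.03],[0,0,0],0.2],[[0,0,0.03],[0,0,0],0.2],[[0,0,0.03],[0,0,0],0.2]]'
python3 -m pendant '[[[0,0,0],[0,0,0],0.2],[[0,0,0],[0,0,0],0.2],[[0,0,0],[0,0,0],0.2]]'
```

```text
clock: 14.82
eef_pos: [0.5075, -0.1507, 0.0745]
eef_rot: [-0.0, 3.141, -0.0]
force: [-4.7, 4.0, 13.3]
opening: 0.0396
gripper_force: 30.0
clock: 15.2
eef_pos: [0.5075, -0.1507, 0.0745]
eef_rot: [-0.0, 3.141, -0.0]
force: [-4.1, 2.7, 14.7]
opening: 0.0391
gripper_force: 30.0
```

Held about 20 N at a firm stop, with the TCP height at the home level. I'll ease off, release and rise.

```bash
python3 -m pendant '[[[0,0,-0.1],[0,0,0],0.2],[[0,0,-0.18],[0,0,0],0.2],[[0,0,-0.18],[0,0,0],0.2]]'
python3 -m pendant '[[[0,0,0],[0,0,0],0.5],[[0,0,0],[0,0,0],0.6],[[0,0,0],[0,0,0],0.7],[[0,0,0],[0,0,0],0.8],[[0,0,0],[0,0,0],0.8],[[0,0,0],[0,0,0],0.8],[[0,0,0],[0,0,0],0.8]]'
python3 -m pendant '[[[0,0,-1],[0,0,0],0.8],[[0,0,-3],[0,0,0],0.8],[[0,0,-6],[0,0,0],0.8],[[0,0,-10],[0,0,0],0.8],[[0,0,-13],[0,0,0],0.8],[[0,0,-14],[0,0,0],0.8],[[0,0,-14],[0,0,0],0.8],[[0,0,-14],[0,0,0],0.8]]'
python3 - <<'E'
from h import *
for n in ['scene','side','wrist']: cam(n,n+'5.png')
f=lambda n,a:cv2.resize(cv2.imread(f'pics/{n}5.png')[a[1]:a[1]+75,a[0]:a[0]+90],(400,333),interpolation=cv2.INTER_CUBIC)
w=cv2.imread('pics/wrist5.png')
cv2.imwrite('pics/c5.png',np.vstack([np.hstack([f('scene',(230,160)),f('side',(235,155))]),cv2.resize(w[80:300,100:400],(800,260))]))
E
```

```text
clock: 15.58
eef_pos: [0.5071, -0.1506, 0.0745]
eef_rot: [0.0, 3.141, -0.0]
force: [-0.9, 0.9, 5.0]
opening: 0.0392
gripper_force: 30.0
clock: 16.45
eef_pos: [0.507, -0.1505, 0.0745]
eef_rot: [0.0, -3.142, -0.0]
force: [1.0, -0.1, -0.3]
opening: 0.0737
gripper_force: 0.0
clock: 17.45
eef_pos: [0.5062, -0.1501, 0.2129]
eef_rot: [-0.0, -3.139, -0.002]
force: [-1.2, -0.2, -0.6]
opening: 0.0735
gripper_force: 0.0
```

View pics/c5.png

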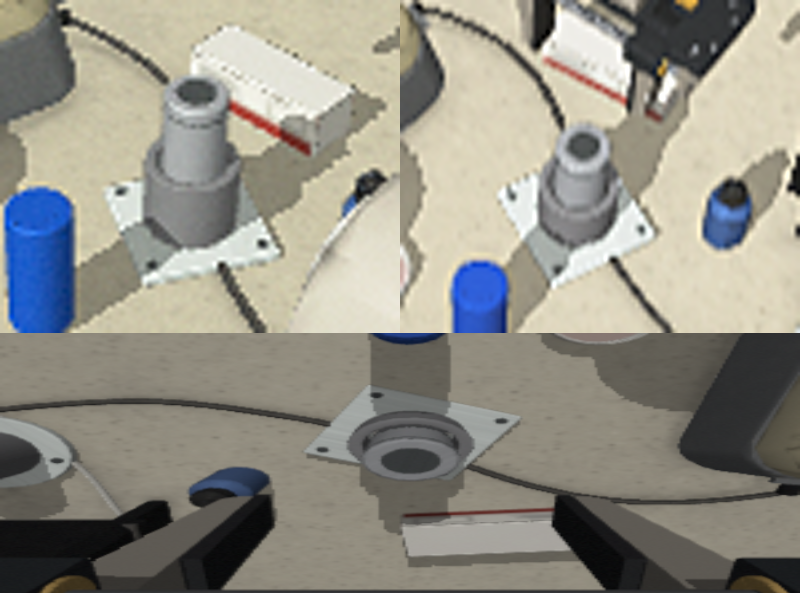

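The pot stands upright in the square dock (scene crop (195,95)), the gripper is clear and the bystanders are undisturbed. Handing in.

```bash
python3 -c "
from station import arm
print(arm.finish_job())"
```

```text
the job is handed in; nothing more can be done
None
```

The pot weighed about 670 g, so I put it in the square-footed dock, pressed its seat home at about 20 N for over half a second, released it upright and handed the job in; the hand-in gave no verdict.

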